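# Chock the poster tube and swing the stop aside

### The arm

A 6-joint arm with a two-finger parallel gripper is mounted at the origin on a cart in front of the work surface, level with it; the furniture and walls round the work are solid. World frame = base frame: x ahead of the robot, y to its left, z up, the work surface at z = 0. Lengths are in m, angles in rad, forces in N, time in s.
With the tool pointing down it reaches from about 0.4 to 0.825 m from the base axis. Payload 7 kg.
Tool frame: the origin (TCP) lies at the very end of the fingers, on their centre line; the grasp point (between the pads) lies 19 mm behind it; z points along the fingers, y is the line along which they close (so a half turn about z gives the same grasp; the last joint's range is limited). The gripper opens to 88 mm and grips with 3 to 60 N. Pads are 19 mm wide; open, the fingers measure 130 mm over their backs; the gripper's body (78 mm by 193 mm) begins 47 mm behind the grasp point.
Start: joints at [-1.037, 0.359, 0.012, 0, -1.224, -0.288], TCP at [0.164, -0.655, 0.227] pointing down, gripper open.
Joint ranges: [-3.07, 3.07], [-1.43, 2.12], [-1.02, 1.25], [-3.03, 1.67], [-3.05, -0], [-3.03, 3.03]. Speed limits (rad/s): [2.39, 2.39, 3.01, 3.14, 3.14, 3.14].

### API

Orientations are given as [roll, pitch, yaw] about the fixed x, y, z axes, in that order (R = Rz(yaw) Ry(pitch) Rx(roll)).
In Python, from station import arm gives the robot as it stands. The module is installed in compiled form; this text tells all that it offers.
- The arm moves only by the shell command python3 -m crank 'ROWS' [FORCE]. ROWS is JSON, a list of rows, each an object of numbers: "dx", "dy", "dz": the shift along the world's x, y, z in m; "twist": the turn about the world's z in degrees; "grip": the opening, from -1 (shut) to 1 (fully open). A call has exactly 5 rows; each row is the pose to reach, as a shift and turn from the pose commanded when the call began; what a row does not reach only later rows make up. A row lasts 1/12 s, in which the tool goes at most 41.7 mm and 7.16 degrees, less where a joint would pass 70% of its speed; a pose out of reach is approached as far as the arm can. A call with a gripper value outside its range is refused whole. The fingers move at their own pace and stop on an object; FORCE is the grip in N (left out, the last holds). Time passes only in rows, so rows that repeat a pose let the fingers close, or fill a call up. It gives the time, the measured TCP pose, the force, the opening and the grip force at its end, in the units of the state.
- arm.get_state(): the state, without advancing time (a new reading comes with each control period).
- arm.grab_frame(name): name is "scene" or "side" or "wrist"; returns the picture (400x640x3 uint8, red, green, blue); there is no depth.
- arm.get_calibration(name): a dict with "fx", "fy", "cx", "cy" (pixels), "cam_to_world" (4x4, takes a point from camera to world coordinates); the wrist camera has in their place "tool_from_camera" (4x4, takes a point from camera to tool coordinates, whose origin is the TCP and whose axes are the flange's). Camera axes: x right, y down, z forward; pixel columns grow to the right and rows downward; lengths in m; the calibration is good to about 2 mm. The wrist camera is an equidistant fisheye: a pixel r from the principal point sees the ray r / f radians off the axis. A picture is of the moment at which its call begins: read the wrist's pose just before it. get_calibration takes no time and is no camera call.
- arm.job_done(): hands the job in; it is judged then, once.
The state is a dict: "t": time; "q": joint angles; "qd": joint speeds; "joint_efforts": joint torques, N m; "eef_pos": TCP position; "ee_rot": TCP orientation; "force": force on the tool from outside, world axes, zero at the start; "moment": the same for the moment, N m; "width": finger opening in m; "gripper_force": force on a finger pad.
Only numpy, scipy, OpenCV 4.12 (cv2) and the standard library are available. Lean on these libraries where they do the work, as an engineer would, in place of code of your own. Each camera call takes 0.05 s, during which the arm holds its last target. There are 200 camera calls.

### The job

The cardboard poster tube lying across the sloping drawing board is kept from rolling down only by the metal stop arm. Push the wooden wedge chock up the board, thin edge first and flat on the board, under the arm until its sloping face sits squarely against the low side of the tube; then swing the stop arm by its red knob down the slope all the way to its end stop, so that the tube stays where it lay, resting on the chock alone.

Things in the scene. Friction and masses are not known exactly. Their poses are not given: they have to be found in the camera images.
- board: Fixed light-wood drawing board, 380 (x) x 340 (y) x 14 mm, sloping 6 degrees down towards the robot. Origin: middle of its top face; x points up the slope, y along its width to the left, z square out of the top face. 'Board x, y' below are in this frame. A 5 mm lip runs along its upper edge.
- tube: Loose brown cardboard poster tube with white end caps and blue bands, 64 mm diameter, 160 mm long, about 0.25 kg, lying along board y with its axis 32 mm above the board at board x about 51 mm, its low side against the stop arm. Origin: middle of its axis; y is the axis; x and z turn as it rolls.
- chock: Loose wooden wedge with black sole, 75 (x) x 80 (y) x 26 mm high, 0.18 kg, on the board below the tube. Origin: centre of underside. Thin edge at x = +37.5 mm, roughly up the slope; from it a 35 degree face rises to the flat top (x = 0.5 to -37.5 mm). Against the tube its origin is 50 mm down-slope of the tube axis. Fits under the stop arm; stays where pushed; pushed on, it shoves the tube uphill.
- chock_back (a point): Middle of the chock's upright back face (80 mm wide), 13 mm above the board: the place to push.
- stop_arm (a joint): Swivel of the stop arm about a post square to the board at board x = 12, y = +130 mm. 0 = arm along board -y, against the tube; grows as the free end swings down the slope, to the end stop at 0.6 rad. Stays where left (friction 0.12 N m). The aluminium bar, 12 mm thick, passes 30 to 42 mm above the board, above the chock.
- stop_knob (a point): Middle of the upright red knob (18 mm diameter, 36 mm high) at the stop arm's free end, 270 mm from the swivel axis; this point is 58 mm above the board, the knob spans 40 to 76 mm above it. At the start it is 60 mm beyond the tube's right end, with free room on its uphill side to push it down the slope.

How it is judged:
By the outcome, as a careful person would: the job done as asked, in the order asked, and still so for the second after the job is handed in, with the robot touching nothing.
It also fails if it takes over 50 s, if anything falls off the work surface, if the arm or the gripper's body presses on something with over 40 N, if the wrist force passes 120 N, or if a joint passes its speed limit or range.

## Working session

There is one attempt and no reset: what is moved stays moved. The work goes in short steps, Python scripts to look and compute and a shell command to move; the robot and the scene stay as the last step left them, time stands still between calls to the robot, and variables do not carry over. Pictures are saved under pics/ and viewed, at most 10 in all, crops included, and the job is handed in when it is done.

```bash
mkdir -p pics; cat > h.py <<'E'
import numpy as np, cv2
from station import arm
def snap(n,f):
    im=arm.grab_frame(n); cv2.imwrite('pics/'+f,im[:,:,::-1]); return im
E
python3 - <<'E'
from h import *
s=arm.get_state(); print(s['t'],s['eef_pos'],s['ee_rot'],s['force'],s['width'])
a=snap('scene','a.png'); b=snap('side','b.png')
for n in('scene','side'):
    c=arm.get_calibration(n); print(n,c['fx'],c['fy'],c['cx'],c['cy'],np.round(c['cam_to_world'],4).tolist())
E
```

```text
0.0 [ 0.16407125 -0.65423301  0.22561251] [ 3.13990324e+00 -1.52022426e-04 -2.89595277e+00] [-0.19314291 -0.02494383  0.61598279] 0.08752407792839265
scene 484.1794434264284 484.1794434264284 324.6093922910948 194.49556318060488 [[-0.6233, 0.584, -0.52, 1.0587], [0.782, 0.4632, -0.417, 0.355], [-0.0027, -0.6666, -0.7454, 0.8268], [0.0, 0.0, 0.0, 1.0]]
side 385.0873668656051 385.0873668656051 319.06332177737147 203.30137949960175 [[0.9983, 0.0365, -0.0464, 0.5968], [0.0584, -0.5068, 0.8601, -0.7732], [0.0079, -0.8613, -0.5081, 0.5401], [0.0, 0.0, 0.0, 1.0]]
```

View pics/a.png

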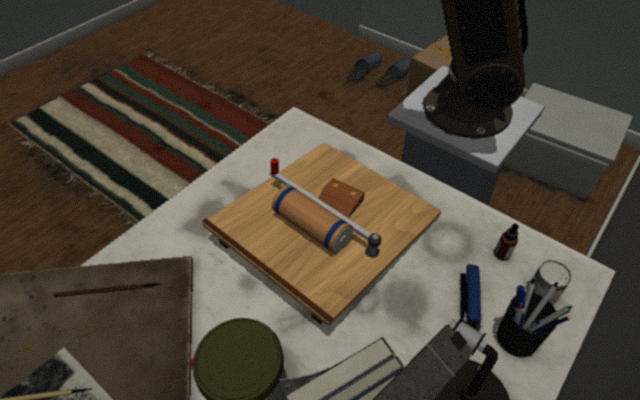

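View pics/b.png

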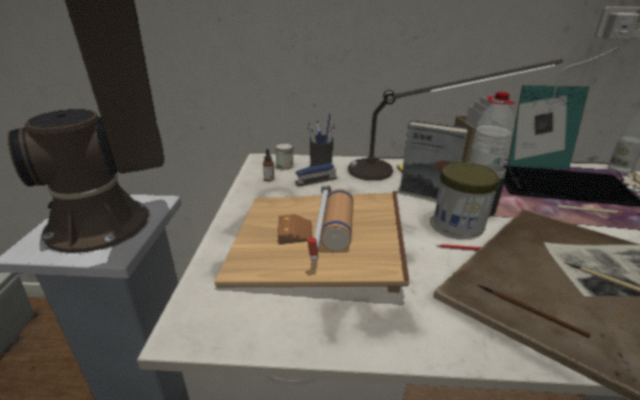

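The scene view shows the board corners at about (325,144), (440,212), (322,310) and (205,222), with the knob at (275,166) and the chock at (343,195). In the side view the corners are (220,283), (255,197), (397,195) and (406,284), with the knob at (312,248) and the chock at (293,228). I'll triangulate these and view an enlarged crop of each picture.

```bash
cat >> h.py <<'E'
def ray(n,p):
    c=arm.get_calibration(n); T=np.array(c['cam_to_world'])
    d=T[:3,:3]@[(p[0]-c['cx'])/c['fx'],(p[1]-c['cy'])/c['fy'],1]; return T[:3,3],d/np.linalg.norm(d)
def tri(p,q):
    o,d=ray('scene',p); e,f=ray('side',q)
    s=np.linalg.lstsq(np.c_[d,-f],e-o,rcond=None)[0]
    a,b=o+s[0]*d,e+s[1]*f; return (a+b)/2,np.linalg.norm(a-b)
def proj(n,X):
    c=arm.get_calibration(n); T=np.linalg.inv(np.array(c['cam_to_world'])); v=T[:3,:3]@X+T[:3,3]
    return np.array([c['cx']+c['fx']*v[0]/v[2],c['cy']+c['fy']*v[1]/v[2]])
E
python3 - <<'E'
from h import *
for k,p,q in [('ll',(325,144),(220,283)),('lh',(440,212),(255,197)),('hh',(322,310),(397,195)),('hl',(205,222),(406,284)),('knobtop',(275,160),(312,238)),('pivot',(374,238),(324,189))]:
    print(k,*[np.round(v,3) for v in tri(p,q)])
a=cv2.imread('pics/a.png')[130:330,195:445]; b=cv2.imread('pics/b.png')[175:300,210:415]
cv2.imwrite('pics/a2.png',cv2.resize(a,None,fx=3,fy=3,interpolation=2)); cv2.imwrite('pics/b2.png',cv2.resize(b,None,fx=3.8,fy=3.8,interpolation=2))
E
```

```text
ll [ 0.366 -0.203  0.014] 0.01
lh [0.375 0.13  0.017] 0.005
hh [0.745 0.092 0.064] 0.008
hl [ 0.729 -0.225  0.05 ] 0.002
knobtop [ 0.552 -0.185  0.116] 0.0
pivot [0.564 0.08  0.078] 0.002
```

View pics/a2.png

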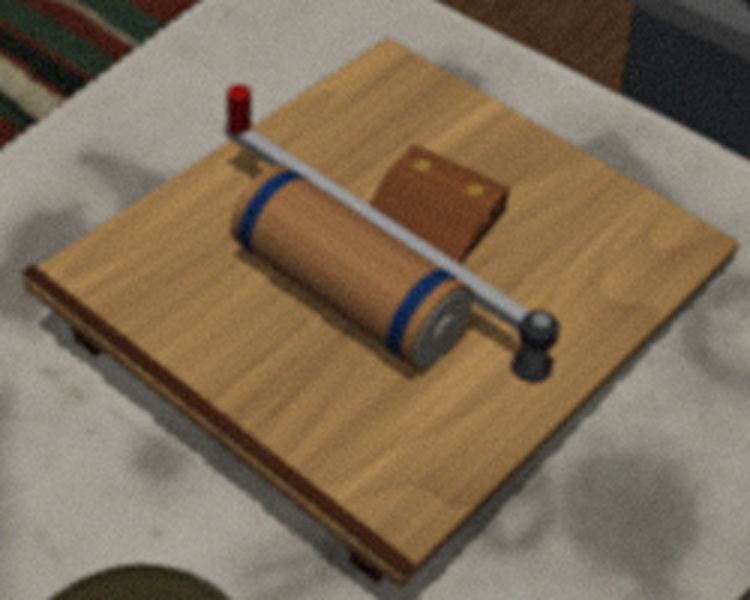

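View pics/b2.png

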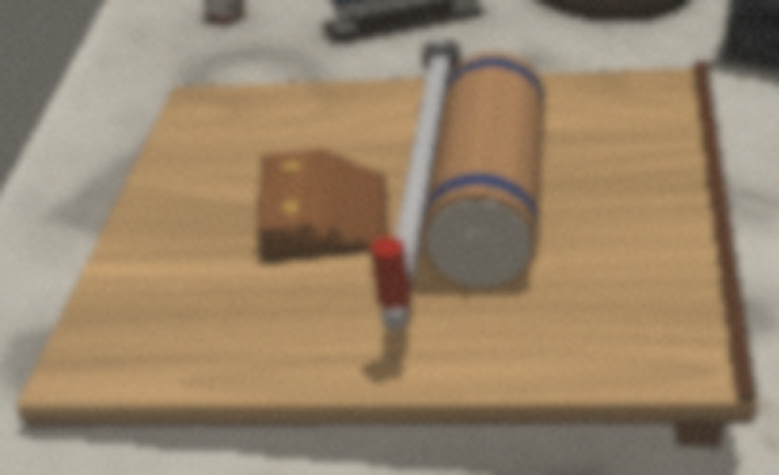

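The crops give sharper corner positions. They show the chock's top back edge from (415,147) to (508,188) in the scene crop, and the same edge at x=262 in the side crop. The tube rests against the arm. Next is a rigid fit of the board frame.

```bash
cat >> h.py <<'E'
def A(x,y): return (x/3+195,y/3+130)
def B(x,y): return (x/3.8+210,y/3.8+175)
E
python3 - <<'E'
from h import *
from scipy.spatial.transform import Rotation as R
L=[((-190,-170,0),A(388,40),B(20,408)),((-190,170,0),A(738,242),B(172,88)),((190,170,5),A(410,572),B(705,65)),((190,-170,5),A(28,268),B(750,402)),((12,-140,76),A(238,89),B(387,243)),((12,-140,40),A(238,131),B(397,312))]
P=np.array([l[0] for l in L])/1000; W=np.array([tri(l[1],l[2])[0] for l in L])
r,_=R.align_vectors(W-W.mean(0),P-P.mean(0)); print('rpy',r.as_euler('xyz',degrees=True))
yaw=r.as_euler('xyz')[2]; r=R.from_euler('xyz',[0,-np.radians(6),yaw])
t=W.mean(0)-r.apply(P.mean(0)); print('t',t, 'res mm\n',np.round((r.apply(P)+t-W)*1000,1))
np.savez('board.npz',R=r.as_matrix(),t=t,yaw=yaw)
for k,p,q in [('bt_lo',A(415,147),B(262,228)),('bt_hi',A(508,188),B(262,155)),('thin_hi',A(463,258),B(385,175)),('pivot',A(540,325),B(440,50))]:
    X,e=tri(p,q); print(k,np.round(X,4),round(e,4),'board mm',np.round(r.inv().apply(X-t)*1000,1))
w=lambda *p:np.round(r.apply(np.array(p)/1000)+t,4)
print('knob',w(12,-140,58),'tube',w(51,0,32),'chock goal',w(1,0,0),'back goal',w(-36.5,0,13))
E
```

```text
rpy [-0.04517281 -5.79094171 -2.4109427 ]
t [ 0.553013   -0.04684227  0.03495569] res mm
 [[-3.1 -2.6  0.6]
 [-1.6  1.3 -0.9]
 [ 2.6 -1.1  1.8]
 [ 4.3  0.6  1.6]
 [-0.9  0.1 -4.1]
 [-1.3  1.6  1. ]]
bt_lo [ 0.4724 -0.091   0.0536] 0.0015 board mm [-76.3 -47.5  26.8]
bt_hi [ 0.4617 -0.0141  0.0534] 0.0004 board mm [-90.1  28.9  28. ]
thin_hi [ 0.5325 -0.0066  0.041 ] 0.0118 board mm [-21.5  39.4   8.3]
pivot [0.5667 0.0828 0.0799] 0.0015 board mm [ 12.8 130.1  43.9]
knob [ 0.553  -0.187   0.0939] tube [ 0.6003 -0.0488  0.0721] chock goal [ 0.554  -0.0469  0.0351] back goal [ 0.5154 -0.0453  0.0441]
```

```bash
python3 -m crank '[{"dx":0.016,"dy":0.037,"dz":0,"twist":-3.5,"grip":-0.45},{"dx":0.032,"dy":0.074,"dz":0,"twist":-7,"grip":-0.45},{"dx":0.048,"dy":0.111,"dz":0,"twist":-10.5,"grip":-0.45},{"dx":0.064,"dy":0.148,"dz":0,"twist":-14,"grip":-0.45},{"dx":0.08,"dy":0.185,"dz":0,"twist":-16.5,"grip":-0.45}]'
python3 -m crank '[{"dx":0.016,"dy":0.037,"dz":0,"twist":0,"grip":-0.45},{"dx":0.032,"dy":0.074,"dz":0,"twist":0,"grip":-0.45},{"dx":0.048,"dy":0.111,"dz":0,"twist":0,"grip":-0.45},{"dx":0.064,"dy":0.148,"dz":0,"twist":0,"grip":-0.45},{"dx":0.08,"dy":0.185,"dz":0,"twist":0,"grip":-0.45}]'
python3 -m crank '[{"dx":0.016,"dy":0.037,"dz":0,"twist":0,"grip":-0.45},{"dx":0.032,"dy":0.074,"dz":0,"twist":0,"grip":-0.45},{"dx":0.048,"dy":0.111,"dz":0,"twist":0,"grip":-0.45},{"dx":0.064,"dy":0.148,"dz":0,"twist":0,"grip":-0.45},{"dx":0.08,"dy":0.185,"dz":0,"twist":0,"grip":-0.45}]'
```

```text
t: 0.52
eef_pos: [0.2443, -0.4678, 0.226]
ee_rot: [3.141, -0.001, 3.096]
force: [2.4, 0.5, -0.3]
width: 0.0602
gripper_force: 0.0
t: 0.93
eef_pos: [0.3242, -0.2829, 0.2265]
ee_rot: [3.142, 0.0, 3.099]
force: [1.4, 0.4, 0.2]
width: 0.0274
gripper_force: 0.0
t: 1.35
eef_pos: [0.4042, -0.0977, 0.2267]
ee_rot: [3.141, 0.001, 3.1]
force: [0.8, -0.3, 0.2]
width: 0.0239
gripper_force: 0.0
```

```bash
python3 -m crank '[{"dx":0.015,"dy":0.024,"dz":0,"twist":0,"grip":-0.45},{"dx":0.03,"dy":0.048,"dz":0,"twist":0,"grip":-0.45},{"dx":0.03,"dy":0.048,"dz":-0.035,"twist":0,"grip":-0.45},{"dx":0.03,"dy":0.048,"dz":-0.07,"twist":0,"grip":-0.45},{"dx":0.03,"dy":0.048,"dz":-0.07,"twist":0,"grip":-0.45}]'
python3 - <<'E'
from h import *
s=arm.get_state(); print(s['t'],s['eef_pos'],s['ee_rot'],s['force'])
snap('wrist','w1.png'); c=arm.get_calibration('wrist'); print({k:np.round(v,4).tolist() for k,v in c.items()})
E
```

```text
t: 1.77
eef_pos: [0.4301, -0.0517, 0.1511]
ee_rot: [-3.14, -0.01, 3.099]
force: [-2.3, 0.9, -0.8]
width: 0.024
gripper_force: 0.0
1.7667 [ 0.43012022 -0.0517247   0.15110176] [-3.14013014 -0.0095278   3.09913663] [-2.32318622  0.93943101 -0.82017214]
{'fx': 309.7069, 'fy': 309.7069, 'cx': 321.8948, 'cy': 200.9896, 'tool_from_camera': [[0.0002, -0.9609, -0.277, 0.0749], [1.0, 0.0003, -0.0001, -0.0003], [0.0001, -0.277, 0.9609, -0.1576], [0.0, 0.0, 0.0, 1.0]]}
```

View pics/w1.png

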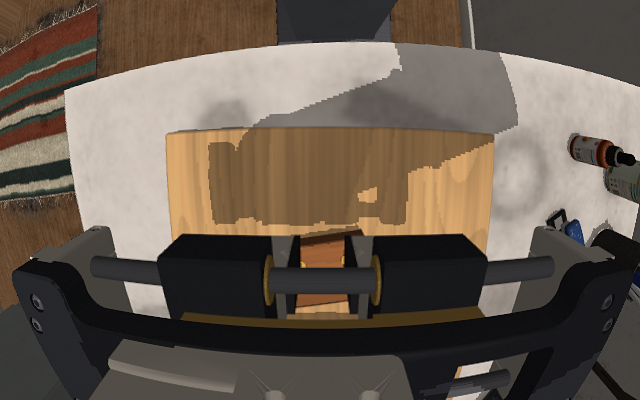

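The wrist view shows the chock's back edge between the fingers, near (300–362, 235), with the chock roughly centred and turned about 10°. The tool stands behind it, so I descend behind it.

```bash
python3 -m crank '[{"dx":0,"dy":0,"dz":-0.03,"twist":0,"grip":-0.45},{"dx":0,"dy":0,"dz":-0.06,"twist":0,"grip":-0.45},{"dx":0,"dy":0,"dz":-0.09,"twist":0,"grip":-0.45},{"dx":0,"dy":0,"dz":-0.118,"twist":0,"grip":-0.45},{"dx":0,"dy":0,"dz":-0.118,"twist":0,"grip":-0.45}]'
python3 - <<'E'
from h import *
s=arm.get_state(); print(s['t'],s['eef_pos'],s['force'])
a=snap('scene','a3.png'); b=snap('side','b3.png')
a=a[130:330,195:445,::-1]; b=b[175:300,210:415,::-1]
o=np.zeros((590,500,3),np.uint8); o[:400,:500]=cv2.resize(a,(500,400)); 
cv2.imwrite('pics/b4.png',cv2.resize(b,None,fx=3.8,fy=3.8,interpolation=2))
E
```

```text
t: 2.23
eef_pos: [0.4325, -0.0525, 0.0363]
ee_rot: [-3.14, -0.005, 3.098]
force: [-0.7, -0.6, -0.2]
width: 0.0239
gripper_force: 0.0
2.2333 [ 0.43249113 -0.05251433  0.03632955] [-0.67490995 -0.60420798 -0.19634171]
```

View pics/b4.png

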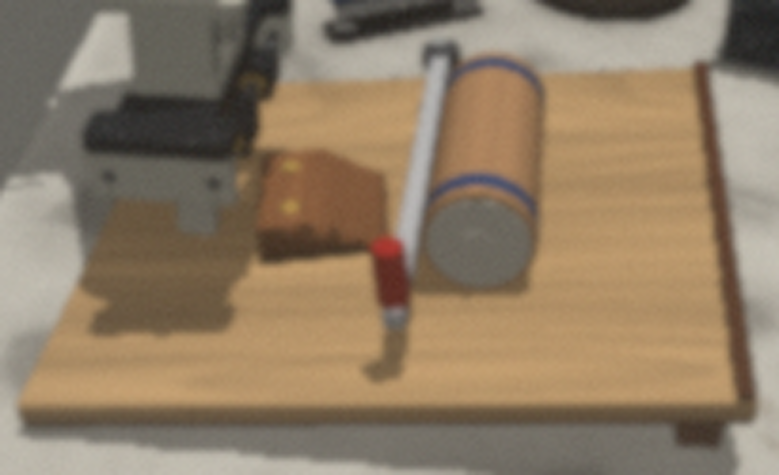

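```bash
python3 -m crank '[{"dx":0.006,"dy":0,"dz":0.0006,"twist":0,"grip":-0.45},{"dx":0.012,"dy":0,"dz":0.0013,"twist":0,"grip":-0.45},{"dx":0.018,"dy":0,"dz":0.0019,"twist":0,"grip":-0.45},{"dx":0.024,"dy":-0.001,"dz":0.0025,"twist":0,"grip":-0.45},{"dx":0.03,"dy":-0.001,"dz":0.0032,"twist":0,"grip":-0.45}]'
python3 -m crank '[{"dx":0.006,"dy":0,"dz":0.0006,"twist":0,"grip":-0.45},{"dx":0.012,"dy":0,"dz":0.0013,"twist":0,"grip":-0.45},{"dx":0.018,"dy":0,"dz":0.0019,"twist":0,"grip":-0.45},{"dx":0.024,"dy":-0.001,"dz":0.0025,"twist":0,"grip":-0.45},{"dx":0.028,"dy":-0.001,"dz":0.003,"twist":0,"grip":-0.45}]'
python3 - <<'E'
from h import *
d=np.load('board.npz'); s=arm.get_state(); print(s['t'],s['force'],d['R'].T@(s['eef_pos']-d['t'])*1000)
a=snap('scene','a5.png'); b=snap('side','b5.png')
a=a[140:265,265:390,::-1]; b=b[175:275,260:380,::-1]
cv2.imwrite('pics/c5.png',np.hstack([cv2.resize(a,(400,400),interpolation=2),cv2.resize(b,(400,400),interpolation=2)]))
E
```

```text
t: 2.75
eef_pos: [0.465, -0.0527, 0.0425]
ee_rot: [3.141, 0.001, 3.099]
force: [-3.3, 0.6, 1.1]
width: 0.0244
gripper_force: 1.7
t: 3.17
eef_pos: [0.4931, -0.0538, 0.0447]
ee_rot: [-3.142, 0.0, 3.099]
force: [-2.4, 0.1, 0.2]
width: 0.0241
gripper_force: 1.0
3.1667 [-2.40124982  0.13195276  0.22853031] [-58.19764033  -9.43840694  15.94001341]
```

View pics/c5.png

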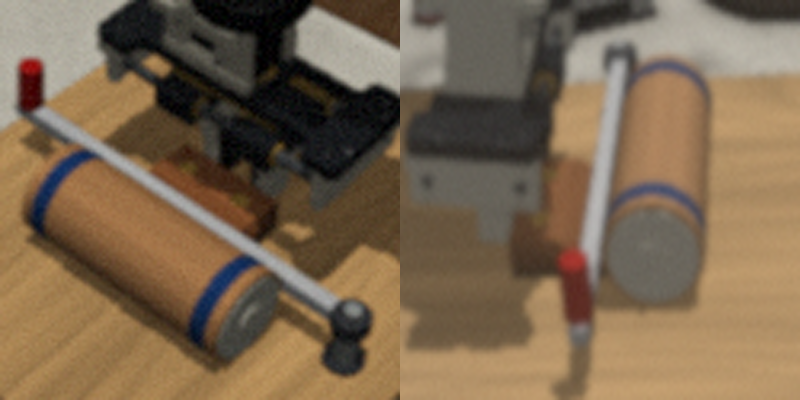

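The chock is now square to the arm and partly under it, with the fingers against its back. The tube has not moved. I advance 6 mm, then creep forward while tracking sub-pixel motion of the tube.

```bash
cat > track.py <<'E'
from h import *
def sh(n,reff,box,k=4):
    r=cv2.imread('pics/'+reff).astype(float).mean(2); c=np.mean([arm.grab_frame(n).astype(float).mean(2) for _ in range(k)],0)
    r,c=[cv2.GaussianBlur(i,(0,0),1.2) for i in (r,c)]
    x0,x1,y0,y1=box; gy,gx=np.gradient((r+c)/2)
    g=lambda i:i[y0:y1,x0:x1].ravel()
    return np.round(np.linalg.lstsq(np.c_[g(gx),g(gy),np.ones(len(g(gx)))],g(r)-g(c),rcond=None)[0],2)
d=np.load('board.npz'); s=arm.get_state(); print(round(s['t'],2),np.round(s['force'],1),np.round(d['R'].T@(s['eef_pos']-d['t'])*1000,1))
print('side',sh('side','b.png',(322,356,218,254)),'scene',sh('scene','a.png',(262,305,190,232)),'static',sh('side','b.png',(370,400,200,270),1))
E
python3 track.py
python3 -m crank '[{"dx":0.0015,"dy":0,"dz":0.0002,"twist":0,"grip":-0.45},{"dx":0.003,"dy":0,"dz":0.0003,"twist":0,"grip":-0.45},{"dx":0.0045,"dy":0,"dz":0.0005,"twist":0,"grip":-0.45},{"dx":0.006,"dy":0,"dz":0.0006,"twist":0,"grip":-0.45},{"dx":0.006,"dy":0,"dz":0.0006,"twist":0,"grip":-0.45}]'
python3 track.py
python3 -m crank '[{"dx":0.0005,"dy":0,"dz":0,"twist":0,"grip":-0.45},{"dx":0.001,"dy":0,"dz":0.0001,"twist":0,"grip":-0.45},{"dx":0.0015,"dy":0,"dz":0.0002,"twist":0,"grip":-0.45},{"dx":0.002,"dy":0,"dz":0.0002,"twist":0,"grip":-0.45},{"dx":0.002,"dy":0,"dz":0.0002,"twist":0,"grip":-0.45}]'
python3 track.py
```

```text
3.27 [0.5 0.2 0.3] [-57.7  -9.3  15.9]
side [-0.05 -0.02 -2.78] scene [-0.000e+00  1.000e-02 -1.075e+01] static [-0.03 -0.03 -4.59]
t: 4.13
eef_pos: [0.4981, -0.0538, 0.0453]
ee_rot: [-3.141, -0.001, 3.099]
force: [-2.7, -0.8, 1.4]
width: 0.0241
gripper_force: 1.5
4.13 [-2.7 -0.8  1.4] [-53.2  -9.3  16. ]
side [-0.05 -0.01 -2.79] scene [  0.     0.02 -10.93] static [-0.02 -0.01 -4.5 ]
t: 5.0
eef_pos: [0.5006, -0.0536, 0.0456]
ee_rot: [3.141, 0.0, 3.1]
force: [-1.2, 0.3, 0.8]
width: 0.0241
gripper_force: 0.7
5.0 [-1.2  0.3  0.8] [-50.7  -8.9  16. ]
side [-0.05 -0.01 -2.77] scene [  0.     0.02 -10.99] static [-0.02 -0.01 -4.53]
```

```bash

python3 -m crank '[{"dx":0.0005,"dy":0,"dz":0,"twist":0,"grip":-0.45},{"dx":0.001,"dy":0,"dz":0.0001,"twist":0,"grip":-0.45},{"dx":0.0015,"dy":0,"dz":0.0002,"twist":0,"grip":-0.45},{"dx":0.002,"dy":0,"dz":0.0002,"twist":0,"grip":-0.45},{"dx":0.002,"dy":0,"dz":0.0002,"twist":0,"grip":-0.45}]'|head -1
python3 track.py
python3 -m crank '[{"dx":0.0005,"dy":0,"dz":0,"twist":0,"grip":-0.45},{"dx":0.001,"dy":0,"dz":0.0001,"twist":0,"grip":-0.45},{"dx":0.001,"dy":0,"dz":0.0001,"twist":0,"grip":-0.45},{"dx":0.001,"dy":0,"dz":0.0001,"twist":0,"grip":-0.45},{"dx":0.001,"dy":0,"dz":0.0001,"twist":0,"grip":-0.45}]'|head -1
python3 track.py
```

```text
t: 5.87
5.87 [-2.7 -0.1  1.9] [-49.3  -9.1  16. ]
side [-0.05 -0.02 -2.74] scene [-1.0e-02  2.0e-02 -1.1e+01] static [-0.02 -0.03 -4.49]
t: 6.73
6.73 [-1.4 -0.6  1. ] [-47.8  -8.9  16. ]
side [-0.05 -0.02 -2.69] scene [  0.     0.03 -11.07] static [-0.02 -0.03 -4.48]
```

```bash

python3 -m crank '[{"dx":0.0005,"dy":0,"dz":0,"twist":0,"grip":-0.45},{"dx":0.001,"dy":0,"dz":0.0001,"twist":0,"grip":-0.45},{"dx":0.001,"dy":0,"dz":0.0001,"twist":0,"grip":-0.45},{"dx":0.001,"dy":0,"dz":0.0001,"twist":0,"grip":-0.45},{"dx":0.001,"dy":0,"dz":0.0001,"twist":0,"grip":-0.45}]'|head -1
python3 track.py
```

```text
t: 7.6
7.6 [-2.1 -0.4  1.4] [-47.3  -9.   16. ]
side [-0.04 -0.02 -2.63] scene [-1.000e-02  2.000e-02 -1.116e+01] static [-0.02 -0.01 -4.4 ]
```

```bash

python3 -m crank '[{"dx":0.0005,"dy":0,"dz":0,"twist":0,"grip":-0.45},{"dx":0.001,"dy":0,"dz":0.0001,"twist":0,"grip":-0.45},{"dx":0.001,"dy":0,"dz":0.0001,"twist":0,"grip":-0.45},{"dx":0.001,"dy":0,"dz":0.0001,"twist":0,"grip":-0.45},{"dx":0.001,"dy":0,"dz":0.0001,"twist":0,"grip":-0.45}]'|head -1
python3 track.py
```

```text
t: 8.47
8.47 [-5.8 -0.3  3.3] [-46.2  -8.9  16. ]
side [ 0.22 -0.02 -2.24] scene [ -0.45   0.35 -10.99] static [-0.01  0.   -4.38]
```

```bash

python3 -m crank '[{"dx":0.0005,"dy":0,"dz":0,"twist":0,"grip":-0.45},{"dx":0.001,"dy":0,"dz":0.0001,"twist":0,"grip":-0.45},{"dx":0.001,"dy":0,"dz":0.0001,"twist":0,"grip":-0.45},{"dx":0.001,"dy":0,"dz":0.0001,"twist":0,"grip":-0.45},{"dx":0.001,"dy":0,"dz":0.0001,"twist":0,"grip":-0.45}]'|head -1
python3 track.py
```

```text
t: 9.33
9.33 [-2.9 -0.1  0.2] [-44.7  -8.8  16. ]
side [ 0.64 -0.1  -1.2 ] scene [ -0.9    0.65 -10.86] static [-0.02 -0.01 -4.28]
```

```bash

python3 -m crank '[{"dx":-0.01,"dy":0,"dz":-0.001,"twist":0,"grip":-0.45},{"dx":-0.025,"dy":0,"dz":-0.002,"twist":0,"grip":-0.45},{"dx":-0.04,"dy":0,"dz":0.02,"twist":0,"grip":-0.45},{"dx":-0.04,"dy":0,"dz":0.055,"twist":0,"grip":-0.45},{"dx":-0.04,"dy":0,"dz":0.09,"twist":0,"grip":-1}]'
python3 -m crank '[{"dx":0,"dy":0,"dz":0.035,"twist":0,"grip":-1},{"dx":0.0,"dy":-0.01,"dz":0.07,"twist":0,"grip":-1},{"dx":0.01,"dy":-0.04,"dz":0.07,"twist":0,"grip":-1},{"dx":0.03,"dy":-0.075,"dz":0.07,"twist":0,"grip":-1},{"dx":0.05,"dy":-0.1,"dz":0.07,"twist":0,"grip":-1}]'
python3 track.py
python3 - <<'E'
from h import *
d=np.load('board.npz'); w=lambda *p:d['R']@(np.array(p)/1000)+d['t']
for n in('scene','side'): print(n,'px per mm',proj(n,w(52,-40,40))-proj(n,w(51,-40,40)))
s=arm.get_state(); print(s['eef_pos'],s['q'])
e,h=21,50
for th in (0,.1,.2,.3,.4,.5,.6,.64):
    c,sn=np.cos(th),np.sin(th); print(th,np.round(w(12+e*c-270*sn,130-e*sn-270*c,h),4))
print('pre',w(55,-140,50))
E
```

```text
t: 10.2
eef_pos: [0.4643, -0.0539, 0.1366]
ee_rot: [-3.141, -0.002, 3.1]
force: [1.7, 0.6, 0.6]
width: 0.0212
gripper_force: 0.0
t: 10.62
eef_pos: [0.5169, -0.1551, 0.2078]
ee_rot: [3.141, 0.004, 3.101]
force: [1.3, 1.1, -0.5]
width: 0.0006
gripper_force: 0.0
10.62 [ 1.3  1.1 -0.5] [ -13.3 -109.7  175.2]
side [ 0.63 -0.07 -0.93] scene [-0.9   0.67 -4.07] static [-0.02 -0.02 -3.78]
scene px per mm [-0.33877442  0.24918707]
side px per mm [ 0.46667507 -0.01147135]
[ 0.51595857 -0.1529362   0.2064527 ] [ 7.62332226e-02  1.48308533e-01 -3.20089680e-01 -3.81883833e-05
 -1.10172810e+00 -1.68797902e+00]
0 [ 0.5747 -0.1879  0.0881]
0.1 [ 0.5478 -0.1875  0.0853]
0.2 [ 0.521  -0.1844  0.0825]
0.3 [ 0.4947 -0.1787  0.0797]
0.4 [ 0.4691 -0.1703  0.077 ]
0.5 [ 0.4445 -0.1594  0.0743]
0.6 [ 0.421  -0.1461  0.0718]
0.64 [ 0.4121 -0.1401  0.0708]
pre [ 0.59655218 -0.18879947  0.09043085]
```

```bash

python3 -m crank '[{"dx":0.035,"dy":-0.015,"dz":0,"twist":0,"grip":-1},{"dx":0.07,"dy":-0.03,"dz":0,"twist":0,"grip":-1},{"dx":0.081,"dy":-0.035,"dz":0,"twist":0,"grip":-1},{"dx":0.081,"dy":-0.035,"dz":-0.02,"twist":0,"grip":-1},{"dx":0.081,"dy":-0.035,"dz":-0.05,"twist":0,"grip":-1}]'
python3 -m crank '[{"dx":0,"dy":0,"dz":-0.03,"twist":0,"grip":-1},{"dx":0,"dy":0,"dz":-0.055,"twist":0,"grip":-1},{"dx":0,"dy":0,"dz":-0.067,"twist":0,"grip":-1},{"dx":0,"dy":0,"dz":-0.067,"twist":0,"grip":-1},{"dx":0,"dy":0,"dz":-0.067,"twist":0,"grip":-1}]'
python3 - <<'E'
from h import *
a=snap('scene','a6.png'); b=snap('side','b6.png')
a=a[130:280,245:395,::-1]; b=b[175:275,260:380,::-1]
cv2.imwrite('pics/c6.png',np.hstack([cv2.resize(a,(400,400),interpolation=2),cv2.resize(b,(400,400),interpolation=2)]))
E
```

```text
t: 11.48
eef_pos: [0.6, -0.1886, 0.1582]
ee_rot: [-3.141, 0.006, 3.1]
force: [1.2, 0.0, -1.3]
width: 0.0005
gripper_force: 0.0
t: 11.9
eef_pos: [0.5975, -0.1884, 0.0897]
ee_rot: [-3.141, -0.0, 3.101]
force: [-0.4, 0.6, 0.9]
width: 0.0003
gripper_force: 0.0
```

View pics/c6.png

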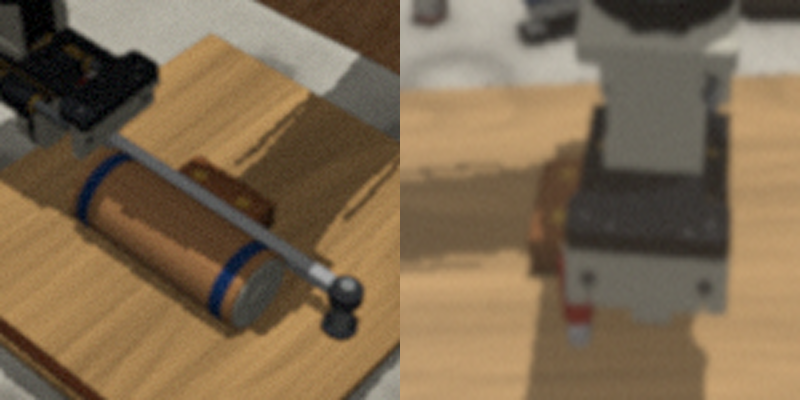

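The tool stands uphill of the knob in free room, and the chock sits against the tube. Now the arc push.

```bash

python3 -m crank '[{"dx":-0.011,"dy":0,"dz":-0.001,"twist":0,"grip":-1},{"dx":-0.022,"dy":0,"dz":-0.002,"twist":0,"grip":-1},{"dx":-0.036,"dy":0.001,"dz":-0.003,"twist":-3,"grip":-1},{"dx":-0.049,"dy":0.001,"dz":-0.005,"twist":-6,"grip":-1},{"dx":-0.062,"dy":0.002,"dz":-0.006,"twist":-9,"grip":-1}]'
python3 -m crank '[{"dx":-0.014,"dy":0.002,"dz":-0.0015,"twist":-2.5,"grip":-1},{"dx":-0.027,"dy":0.005,"dz":-0.003,"twist":-5,"grip":-1},{"dx":-0.04,"dy":0.008,"dz":-0.004,"twist":-8,"grip":-1},{"dx":-0.053,"dy":0.012,"dz":-0.0055,"twist":-11,"grip":-1},{"dx":-0.066,"dy":0.016,"dz":-0.007,"twist":-14,"grip":-1}]'
python3 -m crank '[{"dx":-0.012,"dy":0.005,"dz":-0.0015,"twist":-3,"grip":-1},{"dx":-0.024,"dy":0.011,"dz":-0.003,"twist":-6,"grip":-1},{"dx":-0.036,"dy":0.017,"dz":-0.004,"twist":-8.5,"grip":-1},{"dx":-0.044,"dy":0.022,"dz":-0.005,"twist":-10.5,"grip":-1},{"dx":-0.044,"dy":0.022,"dz":-0.005,"twist":-10.5,"grip":-1}]'
python3 - <<'E'
from h import *
d=np.load('board.npz'); s=arm.get_state(); print(s['force'],d['R'].T@(s['eef_pos']-d['t'])*1000)
E
```

```text
t: 12.42
eef_pos: [0.536, -0.1868, 0.0852]
ee_rot: [3.141, 0.004, 2.94]
force: [0.2, -0.1, 0.1]
width: 0.0002
gripper_force: 0.2
t: 12.83
eef_pos: [0.4702, -0.1707, 0.0782]
ee_rot: [3.14, 0.004, 2.696]
force: [0.2, 0.0, 1.1]
width: 0.0006
gripper_force: 0.2
t: 13.25
eef_pos: [0.4249, -0.1482, 0.0728]
ee_rot: [3.14, 0.002, 2.513]
force: [0.1, 1.0, -0.2]
width: 0.0004
gripper_force: 0.0
[ 0.12037744  0.96795623 -0.17381634] [-119.14082358 -106.61870314   50.5257412 ]
```

```bash

python3 -m crank '[{"dx":-0.002,"dy":0.001,"dz":0,"twist":0,"grip":-1},{"dx":-0.003,"dy":0.002,"dz":0,"twist":-1,"grip":-1},{"dx":-0.005,"dy":0.003,"dz":-0.001,"twist":-1,"grip":-1},{"dx":-0.006,"dy":0.004,"dz":-0.001,"twist":-1,"grip":-1},{"dx":-0.006,"dy":0.004,"dz":-0.001,"twist":-1,"grip":-1}]'
python3 - <<'E'
from h import *
d=np.load('board.npz');
a=snap('scene','a7.png'); b=snap('side','b7.png')
a=a[130:280,245:395,::-1]; b=b[175:275,230:380,::-1]
cv2.imwrite('pics/c7.png',np.hstack([cv2.resize(a,(400,400),interpolation=2),cv2.resize(b,(400,400),interpolation=2)]))
E
python3 track.py
```

```text
t: 13.67
eef_pos: [0.4209, -0.1452, 0.0708]
ee_rot: [3.141, 0.003, 2.499]
force: [3.0, -5.6, 0.1]
width: 0.0004
gripper_force: 3.0
13.77 [ 3.1 -5.   0.5] [-123.4 -103.9   49. ]
side [ 0.49 -0.15 -5.93] scene [-0.85  0.59 -3.99] static [ -0.06  -0.07 -10.5 ]
```

View pics/c7.png

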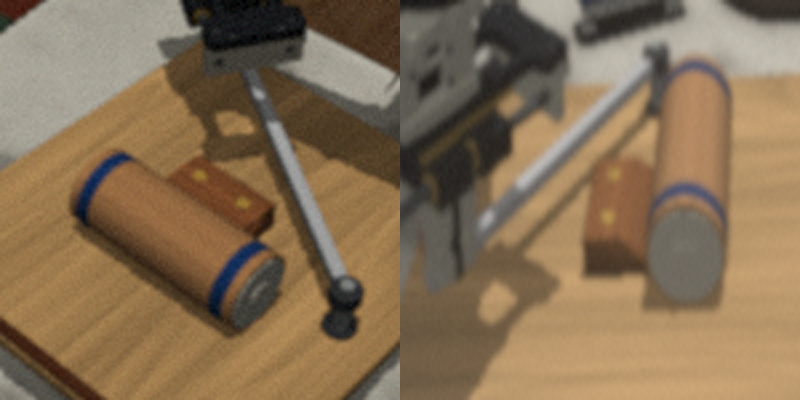

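The tube is resting on the chock alone and has not moved. The arm is swung, and the force has jumped to about 6 N against 0.4 N of swivel friction, so it should be at the end stop. A small further push will confirm this.

```bash

python3 -m crank '[{"dx":-0.001,"dy":0.0005,"dz":0,"twist":0,"grip":-1},{"dx":-0.002,"dy":0.001,"dz":0,"twist":0,"grip":-1},{"dx":-0.0025,"dy":0.0015,"dz":0,"twist":0,"grip":-1},{"dx":-0.0025,"dy":0.0015,"dz":0,"twist":0,"grip":-1},{"dx":-0.0025,"dy":0.0015,"dz":0,"twist":0,"grip":-1}]'
```

```text
t: 14.63
eef_pos: [0.4206, -0.1447, 0.0711]
ee_rot: [3.14, 0.006, 2.5]
force: [9.9, -17.3, -8.4]
width: 0.0005
gripper_force: 9.0
```

It's at the end stop: force is up to 20 N with no movement. I back off and lift clear.

```bash

python3 -m crank '[{"dx":0.005,"dy":-0.003,"dz":0.001,"twist":0,"grip":-1},{"dx":0.012,"dy":-0.008,"dz":0.002,"twist":0,"grip":-1},{"dx":0.02,"dy":-0.013,"dz":0.003,"twist":0,"grip":-1},{"dx":0.02,"dy":-0.013,"dz":0.02,"twist":0,"grip":-1},{"dx":0.02,"dy":-0.013,"dz":0.05,"twist":0,"grip":-1}]' | head -2
python3 -m crank '[{"dx":0,"dy":0,"dz":0.035,"twist":0,"grip":-1},{"dx":0,"dy":-0.03,"dz":0.07,"twist":0,"grip":-1},{"dx":0,"dy":-0.065,"dz":0.09,"twist":0,"grip":-1},{"dx":0,"dy":-0.1,"dz":0.09,"twist":0,"grip":-1},{"dx":0,"dy":-0.13,"dz":0.09,"twist":0,"grip":-1}]'
python3 -m crank '[{"dx":0,"dy":-0.03,"dz":0,"twist":0,"grip":-1},{"dx":0,"dy":-0.06,"dz":0,"twist":0,"grip":-1},{"dx":0,"dy":-0.09,"dz":0,"twist":0,"grip":-1},{"dx":0,"dy":-0.1,"dz":0,"twist":0,"grip":-1},{"dx":0,"dy":-0.1,"dz":0,"twist":0,"grip":-1}]'|head -2
python3 track.py
python3 - <<'E'
from h import *
d=np.load('board.npz')
for n in('scene','side'):
    im=arm.grab_frame(n).astype(int); m=(im[...,0]>90)&(im[...,1]<50)&(im[...,2]<60); m[:140]=0;m[300:]=0;m[:,:230]=0;m[:,345:]=0
    y,x=np.nonzero(m); p=(x.mean(),y.mean()); print(n,p,m.sum()); globals()[n]=p
X,e=tri(scene,side); b=d['R'].T@(X-d['t'])*1000; print(b,e,np.arctan2(12-b[0],130-b[1]))
a=snap('scene','a8.png')[130:280,245:395,::-1]; b=snap('side','b8.png')[175:275,230:380,::-1]
cv2.imwrite('pics/c8.png',np.hstack([cv2.resize(a,(400,400),interpolation=2),cv2.resize(b,(400,400),interpolation=2)]))
E
```

```text
t: 15.05
eef_pos: [0.4352, -0.1565, 0.118]
t: 15.47
eef_pos: [0.4381, -0.2887, 0.2125]
ee_rot: [3.14, 0.004, 2.498]
force: [0.7, -0.2, -0.9]
width: 0.0005
gripper_force: 0.0
t: 15.88
eef_pos: [0.4364, -0.3885, 0.2091]
15.88 [ 0.  -0.4 -0.3] [ -83.3 -346.3  183.9]
side [  0.41  -0.15 -16.33] scene [-0.85  0.58 -1.95] static [ -0.11  -0.11 -23.77]
scene (np.float64(337.4166666666667), np.float64(140.41666666666666)) 12
side (np.float64(241.88888888888889), np.float64(235.05555555555554)) 54
[-141.33636571  -97.71897335   66.74236099] 0.009999295203939449 0.592620689001997
```

View pics/c8.png

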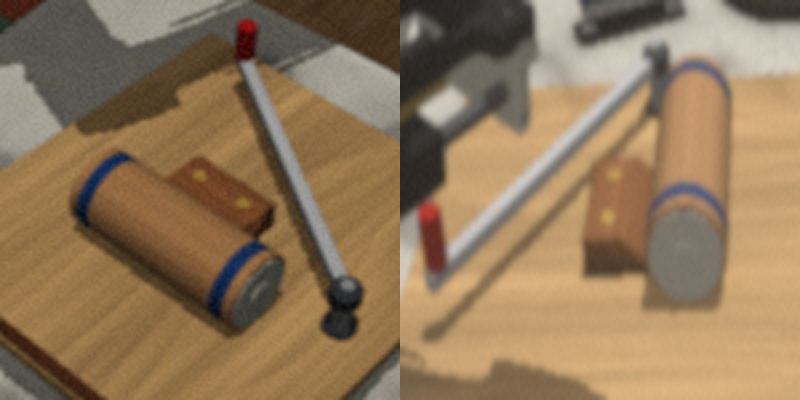

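The knob is at the end stop, measured at 0.59 rad. The tube rests square on the chock and is still, and the robot is clear.

```bash
python3 -c "
from station import arm; print(arm.job_done())"
```

```text
the job is handed in; nothing more can be done
None
```

Handed in at about 16 s: the chock sits square under the tube, the stop arm is at its end stop, and the tube rests still on the chock alone, though my last pushes had shoved it about 2 mm uphill of where it lay.

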